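# Power up the measuring machine at the bench switch panel

## Robot

A 6-joint arm with a two-finger parallel gripper is mounted at the origin on the work surface. World frame = base frame: x ahead of the robot, y to its left, z up, the work surface at z = 0. Lengths are in m, angles in degrees, forces in N, time in s.
With the tool pointing down it reaches from about 0.375 to 0.9 m from the base axis. Payload 3.1 kg.
Tool frame: the origin (TCP) lies on the centre line of the jaws, within the pads' length; the fingertips stand 25 mm ahead of it and the grasp point (between the pads) lies 6 mm ahead of it; z points along the fingers, y is the line along which they close (so a half turn about z gives the same grasp; the last joint's range is limited). The gripper opens to 87 mm and grips with 3 to 60 N. Pads are 19 mm wide; open, the fingers measure 117 mm over their backs; the gripper's body (75 mm by 190 mm) begins 51 mm behind the grasp point.
Start: joints at [64.887, 30.224, 82.088, -0, 67.689, -10.227], TCP at [0.161, 0.604, 0.248] pointing down, gripper open.
Joint ranges: [-176.69, 176.69], [-43.24, 126.21], [12.49, 139.97], [-82, 262], [0, 151.66], [-163.58, 163.58]. Speed limits (degrees/s): [159.86, 159.86, 180, 180, 180, 180].

## Interface

Orientations are given as a 3x3 rotation matrix whose columns are the frame's x, y, z axes.
In Python, from rig import bot, cams, models gives the robot as it stands. The module is installed in compiled form; this text tells all that it offers.
- The arm moves only by the shell command python3 -m handwheel 'ROWS' [OPENING]. ROWS is JSON, a list of rows, each a list of 6 numbers: the shift along the world's x, y, z each as a share of 1 m, from -1 to 1, then the turn, a rotation vector about the world's x, y, z each as a share of 2 rad, from -1 to 1. In form: [[dx, dy, dz, wx, wy, wz], ...]. A call has exactly 8 rows; each row is the pose to reach, as a shift and turn from the pose commanded when the call began; what a row does not reach only later rows make up. A row lasts 1/12 s, in which the tool goes at most 41.7 mm and 7.16 degrees, less where a joint would pass 70% of its speed; a pose out of reach is approached as far as the arm can. A call with a number of a shift or a turn outside -1 to 1 is refused whole. A call with a gripper value outside its range is refused whole. OPENING is the opening, from -1 (shut) to 1 (fully open), so that 0 is half open, set as the call begins (- or left out, the last holds). The fingers move at their own pace and stop on an object; the grip force is fixed at half the most. Time passes only in rows, so rows that repeat a pose let the fingers close, or fill a call up. It gives the time, the measured TCP pose, the force, the opening and the grip force at its end, in the units of the state.
- bot.read_state(): the state, without advancing time (a new reading comes with each control period).
- cams.capture(name): name is "side" or "top" or "wrist"; returns (picture, depth): 420x560x3 uint8, blue, green, red; 420x560 float32, m along the optical axis (not along the pixel's ray), 0 where there is no reading.
- cams.calibration(name): a dict with "mtx" (3x3 intrinsics, pixels), "R" (3x3) and "t" (3): a world point X has camera coordinates R X + t; the wrist camera has in their place "tool_from_camera" (4x4, takes a point from camera to tool coordinates, whose origin is the TCP and whose axes are the flange's). Camera axes: x right, y down, z forward; pixel columns grow to the right and rows downward; lengths in m; the calibration is good to about 2 mm. A picture is of the moment at which its call begins: read the wrist's pose just before it. calibration takes no time and is no camera call.
- bot.hand_in(): hands the job in; it is judged then, once.
Trained networks look in the newest picture that a camera, given by its name, has taken for a name from the list of things; names that differ only in an ending like _2 or _b are one class to them, and where a whole thing is asked for, a point or a joint stands for the part that bears it (a point fixed in the world has none). Each returns a list of dicts, best first, with "conf" (0 to 1); they miss things now and then, are a little off and sometimes report something else, mostly with a low value. They report only what shows in the picture. A call takes as long as a camera call.
- models.spot_in(query, camera): "position" ([column, row] in pixels, amid what is visible of it).
- models.tip_of(query, camera): "position" ([column, row] in pixels: a listed point, or the origin of a listed thing).
The state is a dict: "time_s": time; "joint_positions": joint angles; "qvel": joint speeds; "tau": joint torques, N m; "position": TCP position; "tcp_rot": TCP orientation; "force": force on the tool from outside, world axes, zero at the start; "moment": the same for the moment, N m; "opening": opening from 0.0 (shut) to 1.0 (fully open); "grasp_force": force on a finger pad.
Only numpy, scipy, OpenCV 4.12 (cv2) and the standard library are available. Lean on these libraries where they do the work, as an engineer would, in place of code of your own. Each camera call takes 0.05 s, during which the arm holds its last target. There are 200 camera calls.

## Task

Switch on the vision measuring machine at the bench power unit with light fingertip taps: first the red rocker (main supply), then the blue one (motion controller), and only then the yellow one (axis drives), each tapped on its raised end with the white dot until it clicks over and stays on. The black rocker feeds the computer and is already on: leave it on. Do not pick up or shift the things lying around the unit, and finish with the hand clear.

Things in the scene. Friction and masses are not known exactly. Their poses are not given: they have to be found in the camera images.
- panel: bench power unit, fixed to the bench: an aluminium profile 94 mm deep (x) x 362 mm long (y) x 50 mm high with black end caps. In its top sit four 55 x 46 mm switch inserts with grey frames in one row along its y axis, at y = -84, -28, +28 and +84 mm (which colour sits where changes from start to start), and a white flush socket at each end of the row (y = -140 and +140 mm). Origin: centre of its underside, on the bench; x points away from the robot's side, z up.
- rocker_red (a joint): angle of the red rocker (main supply, starts off): 0 = off, 0.32 rad = on. The paddle, 44 mm long (panel's x) x 32 mm wide, is a shallow V hinged at mid-length: the half that is down lies level, the other half rises at 0.32 rad (outer edge 7 mm higher). The on half is the one at the panel's +x side (away from the robot) and bears a white dot. A spring snaps the rocker over to whichever side of 0.16 rad it is on; it takes 2 to 3 N on the raised half to tip it.
- red_on_end (a point): point on the top face of the red rocker's on half, on its centre line 14 mm out from the rocker's hinge (paddle edge at 22 mm); it moves with the rocker: 62 mm above the bench when off, 57.5 mm when on, where the half lies level, 3.5 mm above the grey frame around it. Leant on further than that with more than about 6 N, the whole paddle sinks into a rubber mount, 2.5 N more per mm, at most 3 mm.
- rocker_blue (a joint): angle of the blue rocker (motion controller, starts off): 0 = off, 0.32 rad = on. The paddle, 44 mm long (panel's x) x 32 mm wide, is a shallow V hinged at mid-length: the half that is down lies level, the other half rises at 0.32 rad (outer edge 7 mm higher). The on half is the one at the panel's +x side (away from the robot) and bears a white dot. A spring snaps the rocker over to whichever side of 0.16 rad it is on; it takes 2 to 3 N on the raised half to tip it.
- blue_on_end (a point): point on the top face of the blue rocker's on half, on its centre line 14 mm out from the rocker's hinge (paddle edge at 22 mm); it moves with the rocker: 62 mm above the bench when off, 57.5 mm when on, where the half lies level, 3.5 mm above the grey frame around it. Leant on further than that with more than about 6 N, the whole paddle sinks into a rubber mount, 2.5 N more per mm, at most 3 mm.
- rocker_yellow (a joint): angle of the yellow rocker (axis drives, starts off): 0 = off, 0.32 rad = on. The paddle, 44 mm long (panel's x) x 32 mm wide, is a shallow V hinged at mid-length: the half that is down lies level, the other half rises at 0.32 rad (outer edge 7 mm higher). The on half is the one at the panel's +x side (away from the robot) and bears a white dot. A spring snaps the rocker over to whichever side of 0.16 rad it is on; it takes 2 to 3 N on the raised half to tip it.
- yellow_on_end (a point): point on the top face of the yellow rocker's on half, on its centre line 14 mm out from the rocker's hinge (paddle edge at 22 mm); it moves with the rocker: 62 mm above the bench when off, 57.5 mm when on, where the half lies level, 3.5 mm above the grey frame around it. Leant on further than that with more than about 6 N, the whole paddle sinks into a rubber mount, 2.5 N more per mm, at most 3 mm.
- rocker_black (a joint): angle of the black rocker (computer, starts on and must stay on): 0 = off, 0.32 rad = on. The paddle, 44 mm long (panel's x) x 32 mm wide, is a shallow V hinged at mid-length: the half that is down lies level, the other half rises at 0.32 rad (outer edge 7 mm higher). The on half is the one at the panel's +x side (away from the robot) and bears a white dot. A spring snaps the rocker over to whichever side of 0.16 rad it is on; it takes 2 to 3 N on the raised half to tip it.
- black_on_end (a point): point on the top face of the black rocker's on half, on its centre line 14 mm out from the rocker's hinge (paddle edge at 22 mm); it moves with the rocker: 62 mm above the bench when off, 57.5 mm when on, where the half lies level, 3.5 mm above the grey frame around it. Leant on further than that with more than about 6 N, the whole paddle sinks into a rubber mount, 2.5 N more per mm, at most 3 mm.
- ring_gauge: loose steel setting ring, 60 mm outside, 35 mm bore, 18 mm high, on the robot's side of the unit; origin at the centre of its underside. To be left alone.
- mouse: loose black computer mouse, 104 x 60 x 34 mm, on the robot's side of the unit; origin at the centre of its underside. To be left alone.
- cleaner: loose white lens-cleaner bottle with blue cap, 44 mm across, 105 mm high, on the far side of the unit; origin at the centre of its underside. To be left alone.
- stage_clamp: loose orange stage clamp, 64 x 18 x 24 mm, on the far side of the unit; origin at the centre of its underside. To be left alone.

How it is judged:
By the outcome, as a careful person would: the job done as asked, in the order asked, and still so for the second after the job is handed in, with the robot touching nothing.
It also fails if it takes over 38 s, if anything falls off the work surface, if the arm or the gripper's body presses on something with over 40 N, if the wrist force passes 120 N, or if a joint passes its speed limit or range.

## Working session

There is one attempt and no reset: what is moved stays moved. The work goes in short steps, Python scripts to look and compute and a shell command to move; the robot and the scene stay as the last step left them, time stands still between calls to the robot, and variables do not carry over. Pictures are saved under pics/ and viewed, at most 10 in all, crops included, and the job is handed in when it is done.

```bash
mkdir -p pics; cat > h.py <<'E'
from rig import bot,cams,models
import numpy as np,cv2
def world(cam,px,depth=None,z=None):
    c=cams.calibration(cam);K=np.array(c['mtx']);R=np.array(c['R']);t=np.array(c['t']).ravel()
    d=np.linalg.inv(K)@[px[0],px[1],1]
    o=-R.T@t;w=R.T@d
    s=depth if z is None else (z-o[2])/w[2]
    return o+s*w
E
python3 - <<'E'
from h import *
np.set_printoptions(precision=4,suppress=True)
s=bot.read_state();print(s['time_s'],s['position'],s['tcp_rot'],s['opening'],s['force'])
for c in ['top','side']:
    im,d=cams.capture(c);cv2.imwrite(f'pics/{c}0.png',im)
    for n,z in [('red_on_end',.062),('blue_on_end',.062),('yellow_on_end',.062),('black_on_end',.0575),('panel',0),('cleaner',0),('mouse',0),('ring_gauge',0),('stage_clamp',0)]:
        for r in models.tip_of(n,c)[:2]:
            print(c,n,r['conf'],np.array(r['position']),world(c,r['position'],z=z))
print(bot.read_state()['time_s'])
E
```

```text
0.0 [0.1603 0.6034 0.2466] [[-0.9664  0.2569 -0.0009]
 [ 0.2569  0.9664 -0.0019]
 [ 0.0003 -0.0021 -1.    ]] 0.9997939924442261 [ 0.4375  0.9714 -0.2412]
top red_on_end 0.98 [218.1 218.1] [0.5488 0.1186 0.062 ]
top blue_on_end 0.57 [278. 236.] [0.5131 0.0115 0.062 ]
top yellow_on_end 0.73 [248.3 230. ] [0.5256 0.0646 0.062 ]
top black_on_end 0.87 [189.6 214.7] [0.5572 0.1708 0.0575]
top panel 0.86 [236.  236.6] [0.5199 0.092  0.    ]
top cleaner 0.58 [175.3 159.3] [0.6755 0.2079 0.    ]
top mouse 0.86 [277.5 317.2] [0.3659 0.0171 0.    ]
top ring_gauge 0.91 [165.4 285.2] [0.4316 0.2278 0.    ]
top stage_clamp 0.56 [315.4 191.2] [ 0.6034 -0.0637  0.    ]
side red_on_end 0.65 [236.8 189.3] [0.5474 0.1241 0.062 ]
side blue_on_end 0.7 [251.1 234. ] [0.5212 0.0064 0.062 ]
side yellow_on_end 0.65 [242.2 211.1] [0.5316 0.0646 0.062 ]
side black_on_end 0.66 [235.9 172.4] [0.5685 0.1787 0.0575]
side panel 0.58 [233.5 230.2] [0.5245 0.0955 0.    ]
side cleaner 0.82 [282.5 175.8] [0.6759 0.2036 0.    ]
side cleaner 0.66 [232.8 172.5] [0.5924 0.261  0.    ]
side mouse 0.78 [154.8 289.5] [0.3632 0.0229 0.    ]
side ring_gauge 0.74 [157.8 198.7] [0.4324 0.2464 0.    ]
side stage_clamp 0.64 [316.8 275.8] [ 0.5983 -0.0661  0.    ]
1.0
```

View pics/top0.png

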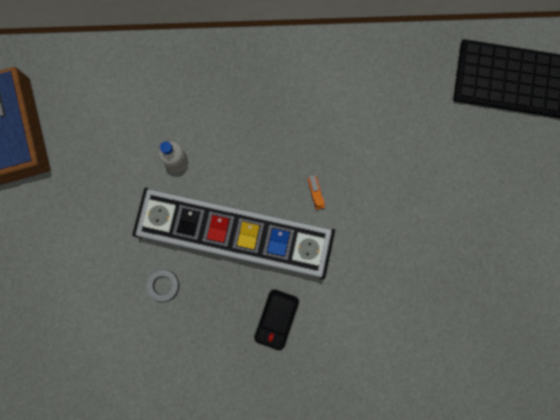

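View pics/side0.png

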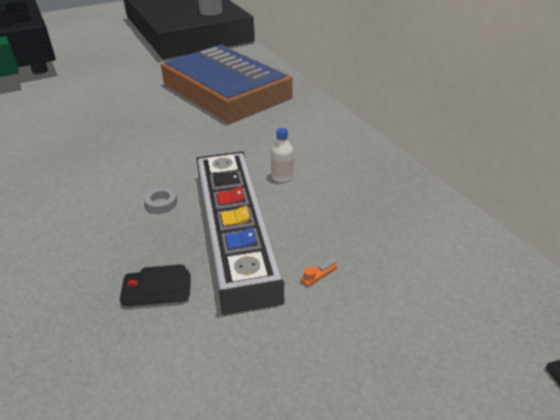

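The top view shows the row from left to right as black (190,215), red (218,228), yellow (248,235), blue (279,240), with the dots on the far side. The side view agrees. Next I'll shut the gripper and move above the red rocker for a closer look.

```bash
python3 -m handwheel '[[0.19,-0.24,0,0,0,0],[0.19,-0.24,0,0,0,0],[0.19,-0.24,0,0,0,0],[0.19,-0.24,0,0,0,0],[0.19,-0.24,0,0,0,0],[0.19,-0.24,0,0,0,0],[0.19,-0.24,0,0,0,0],[0.19,-0.24,0,0,0,0]]' -1
python3 -m handwheel '[[0.17,-0.26,0,0,0,0],[0.17,-0.26,0,0,0,0],[0.17,-0.26,0,0,0,0],[0.17,-0.26,0,0,0,0],[0.17,-0.26,0,0,0,0],[0.17,-0.26,0,0,0,0],[0.17,-0.26,0,0,0,0],[0.17,-0.26,0,0,0,0]]'
cat >> h.py <<'E'
def wworld(px,z,s,c=None):
    c=cams.calibration('wrist');T=np.array(c['tool_from_camera']);K=np.array(c['mtx'])
    R=np.array(s['tcp_rot']);p=np.array(s['position'])
    o=p+R@T[:3,3];w=R@T[:3,:3]@np.linalg.inv(K)@[px[0],px[1],1]
    return o+(z-o[2])/w[2]*w
def look(name):
    s=bot.read_state();im,d=cams.capture('wrist');cv2.imwrite(f'pics/{name}.png',im)
    print(s['time_s'],s['position'],s['opening'],s['force'],np.abs(s['qvel']).max())
    for n,z in [('red_on_end',.062),('blue_on_end',.062),('yellow_on_end',.062),('black_on_end',.0575)]:
        for r in models.tip_of(n,'wrist')[:2]:
            print(n,r['conf'],np.array(r['position']),wworld(r['position'],z,s),wworld(r['position'],.0575,s))
E
python3 -c "
from h import *
np.set_printoptions(precision=4,suppress=True)
print(bot.read_state()['tcp_rot']);look('w1')
print(cams.calibration('wrist')['tool_from_camera'])"
```

```text
time_s: 1.67
position: [0.3535, 0.3605, 0.2478]
tcp_rot: [[-0.966, 0.26, 0.002], [0.26, 0.966, -0.001], [-0.002, -0.001, -1.0]]
force: [0.4, 0.6, 1.0]
opening: 0.473
grasp_force: 0.0
time_s: 2.33
position: [0.5239, 0.0998, 0.248]
tcp_rot: [[-0.966, 0.26, 0.004], [0.26, 0.966, -0.002], [-0.004, -0.001, -1.0]]
force: [0.9, 0.4, 0.5]
opening: 0.008
grasp_force: 0.0
[[-0.9656  0.2601  0.0038]
 [ 0.2601  0.9656 -0.0017]
 [-0.0041 -0.0006 -1.    ]]
2.3333 [0.5239 0.0998 0.248 ] 0.007807965970533042 [0.932  0.3952 0.4837] 18.54877705878999
red_on_end 0.71 [300.4 208.8] [0.5439 0.1144 0.062 ] [0.5453 0.1143 0.0575]
red_on_end 0.39 [168.5  54.5] [0.375  0.0359 0.062 ] [0.374  0.0347 0.0575]
blue_on_end 0.8 [190.5 211. ] [0.5173 0.0063 0.062 ] [0.5183 0.0048 0.0575]
yellow_on_end 0.58 [245.4 208.9] [0.5296 0.0607 0.062 ] [0.5307 0.0598 0.0575]
black_on_end 0.56 [355.9 208.9] [0.5601 0.1692 0.0575] [0.5601 0.1692 0.0575]
black_on_end 0.36 [378.1  67.8] [0.434  0.2151 0.0575] [0.434  0.2151 0.0575]
[[ 0.0005 -0.96   -0.2801  0.0775]
 [ 1.      0.0004  0.0004 -0.0006]
 [-0.0002 -0.2801  0.96   -0.1371]
 [ 0.      0.      0.      1.    ]]
```

View pics/w1.png

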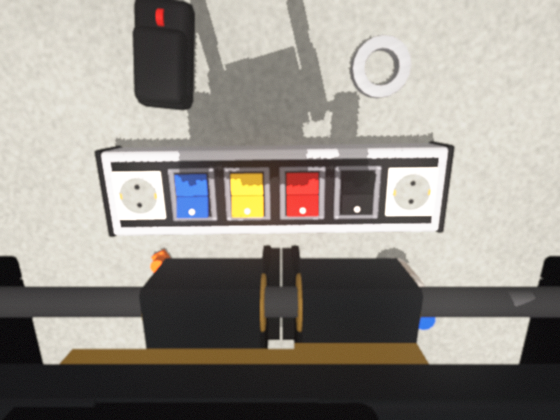

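Dots seen at blue (192,212), yellow (247,211), red (303,210) and black (357,209). The hand is square with the panel. I'll let the arm settle and measure again.

```bash
python3 -m handwheel '[[0.02,0.01,0,0,0,0],[0.02,0.01,-0.04,0,0,0],[0.02,0.01,-0.06,0,0,0],[0.02,0.01,-0.06,0,0,0],[0.02,0.01,-0.06,0,0,0],[0.02,0.01,-0.06,0,0,0],[0.02,0.01,-0.06,0,0,0],[0.02,0.01,-0.06,0,0,0]]'
python3 -c "
from h import *
np.set_printoptions(precision=4,suppress=True)
look('w2');look('w3')
im,d=cams.capture('top');[print(n,world('top',models.tip_of(n,'top')[0]['position'],z=.062)) for n in ('red_on_end','yellow_on_end','blue_on_end')]"
```

```text
time_s: 3.25
position: [0.5413, 0.1144, 0.1892]
tcp_rot: [[-0.967, 0.256, 0.003], [0.256, 0.967, 0.0], [-0.003, 0.001, -1.0]]
force: [-0.4, -0.2, -0.6]
opening: 0.002
grasp_force: 0.0
3.25 [0.5413 0.1144 0.1892] 0.0019062536234300655 [-0.3841 -0.1824 -0.6183] 0.2639201723655234
red_on_end 0.74 [283.3 216.8] [0.5468 0.1147 0.062 ] [0.5482 0.1144 0.0575]
red_on_end 0.62 [349.9 214.1] [0.5587 0.1688 0.062 ] [0.5603 0.1694 0.0575]
blue_on_end 0.73 [148.6 217.3] [0.5185 0.0062 0.062 ] [0.5194 0.004  0.0575]
blue_on_end 0.3 [350.8 213.5] [0.5584 0.1696 0.062 ] [0.56   0.1702 0.0575]
yellow_on_end 0.63 [215.3 212.1] [0.5285 0.0613 0.062 ] [0.5295 0.06   0.0575]
black_on_end 0.79 [352.  212.8] [0.5597 0.1713 0.0575] [0.5597 0.1713 0.0575]
black_on_end 0.48 [124.8  29.8] [0.3813 0.0393 0.0575] [0.3813 0.0393 0.0575]
3.5 [0.5407 0.114  0.1881] 0.004010844760361734 [ 0.1218 -0.6769  0.3556] 0.4499180065460483
blue_on_end 0.7 [151.3 215.3] [0.5164 0.0091 0.062 ] [0.5173 0.007  0.0575]
yellow_on_end 0.87 [216.1 212.3] [0.5277 0.0617 0.062 ] [0.5288 0.0605 0.0575]
yellow_on_end 0.54 [258.  183.1] [0.513  0.1019 0.062 ] [0.5138 0.1014 0.0575]
black_on_end 0.97 [349.4 214.6] [0.5595 0.1683 0.0575] [0.5595 0.1683 0.0575]
black_on_end 0.27 [123.8  28.5] [0.3797 0.0389 0.0575] [0.3797 0.0389 0.0575]Traceback (most recent call last):
  File "<string>", line 5, in <module>
    im,d=cams.capture('top');[print(n,world('top',models.tip_of(n,'top')[0]['position'],z=.062)) for n in ('red_on_end','yellow_on_end','blue_on_end')]
                                                  ~~~~~~~~~~~~~~~~~~~~~~^^^
IndexError: list index out of range
```

View pics/w3.png

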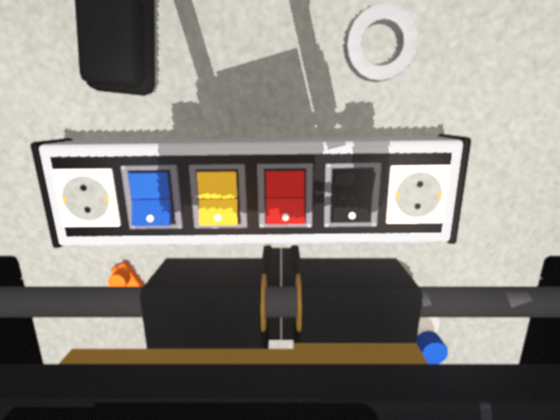

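The pictures and networks agree to about 2–3 mm: red (0.546, 0.1155), yellow (0.531, 0.062), blue (0.517, 0.0075). Descending over red first.

```bash
python3 -m handwheel '[[0.005,0.0015,-0.02,0,0,0],[0.005,0.0015,-0.05,0,0,0],[0.005,0.0015,-0.075,0,0,0],[0.005,0.0015,-0.09,0,0,0],[0.005,0.0015,-0.093,0,0,0],[0.005,0.0015,-0.093,0,0,0],[0.005,0.0015,-0.093,0,0,0],[0.005,0.0015,-0.093,0,0,0]]'
python3 -m handwheel '[[0,0,-0.003,0,0,0],[0,0,-0.005,0,0,0],[0,0,-0.007,0,0,0],[0,0,-0.009,0,0,0],[0,0,-0.011,0,0,0],[0,0,-0.012,0,0,0],[0,0,-0.012,0,0,0],[0,0,-0.012,0,0,0]]'
python3 -c "
from h import *
im,d=cams.capture('wrist');cv2.imwrite('pics/w4.png',im);im,d=cams.capture('side');cv2.imwrite('pics/s4.png',cv2.resize(im[130:300,150:350],None,fx=3,fy=3));print(bot.read_state()['force'],bot.read_state()['position'])"
```

```text
time_s: 4.52
position: [0.5465, 0.1155, 0.0957]
tcp_rot: [[-0.966, 0.257, 0.003], [0.257, 0.966, -0.0], [-0.002, 0.001, -1.0]]
force: [0.6, 0.2, 0.0]
opening: 0.004
grasp_force: 0.0
time_s: 5.18
position: [0.5454, 0.1155, 0.0829]
tcp_rot: [[-0.966, 0.257, -0.0], [0.257, 0.966, -0.0], [0.0, -0.0, -1.0]]
force: [-0.4, 0.1, 4.8]
opening: 0.005
grasp_force: 2.2
[-1.54857658  0.83537783  5.50743565] [0.54538521 0.11554218 0.08291465]
```

View pics/w4.png

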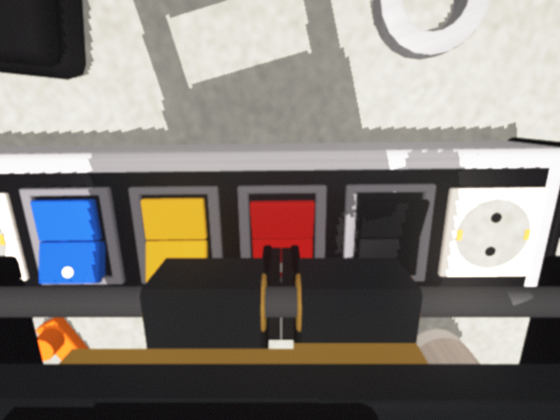

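The closed fingertips at (281,260) rest on red's far half, centred on it, with about 5 N. I'll press 1 mm deeper, lift and check.

```bash
python3 -m handwheel '[[0,0,-0.0015,0,0,0],[0,0,-0.0015,0,0,0],[0,0,-0.0015,0,0,0],[0,0,0.02,0,0,0],[0,0,0.05,0,0,0],[0,0,0.08,0,0,0],[0,0,0.08,0,0,0],[0,0,0.08,0,0,0]]'
python3 -c "
from h import *
im,d=cams.capture('wrist')
cv2.imwrite('pics/w5.png',cv2.resize(im[110:260],None,fx=1.4,fy=1.4))
s=bot.read_state();print(s['time_s'],s['position'])
"
```

```text
time_s: 5.95
position: [0.5465, 0.1156, 0.1639]
tcp_rot: [[-0.966, 0.257, 0.004], [0.257, 0.966, 0.0], [-0.004, 0.001, -1.0]]
force: [0.1, -0.6, 0.1]
opening: 0.004
grasp_force: 0.0
6.0 [0.54531315 0.11552839 0.1625753 ]
```

View pics/w5.png

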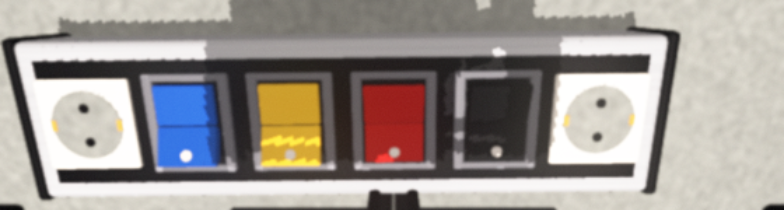

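The picture doesn't settle it (red dot at (394,152), level with black's). Checking heights from the depth map.

```bash
cat >> h.py <<'E'
def heights():
    """height of each rocker along panel x, from wrist depth"""
    s=bot.read_state();im,d=cams.capture('wrist')
    c=cams.calibration('wrist');T=np.array(c['tool_from_camera']);K=np.array(c['mtx'])
    v,u=np.nonzero(d>0);D=d[v,u]
    P=(np.linalg.inv(K)@np.stack([u,v,np.ones(len(u))]))*D
    R=np.array(s['tcp_rot']);W=(R@(T[:3,:3]@P+T[:3,3:])).T+s['position']
    ex=np.array([.967,-.256]);ey=np.array([.256,.967]);q=W[:,:2]-[.5455,.1155]
    a=q@ex+.014;b=q@ey
    print(s['time_s'],s['position'],'height mm at panel x -18,-14,-8,0,8,14,18')
    for n,y in [('black',.056),('red',0),('yellow',-.056),('blue',-.112)]:
        print(n,[round(float(np.median(W[m,2])*1e3),1) if (m:=(abs(a-x)<.002)&(abs(b-y)<.010)).sum()>3 else None for x in (-.018,-.014,-.008,0,.008,.014,.018)])
E
python3 -c "
from h import *
heights()"
```

```text
6.0 [0.54531315 0.11552839 0.1625753 ] height mm at panel x -18,-14,-8,0,8,14,18
black [223.6, 241.2, 249.7, 57.2, 57.4, 57.4, 57.2]
red [225.3, 246.5, 232.2, 58.0, 57.8, 186.1, 186.1]
yellow [223.6, 241.7, 58.5, 57.4, 60.2, 62.4, 63.5]
blue [57.4, 57.2, 57.3, 57.3, 60.0, 62.1, 63.3]
```

Red is on: its far half now lies level at 57.8 mm. Black is still on, and yellow and blue are off. Blue next.

```bash
python3 -m handwheel '[[-0.01,-0.036,0,0,0,0],[-0.02,-0.072,0,0,0,0],[-0.029,-0.108,0,0,0,0],[-0.029,-0.108,-0.02,0,0,0],[-0.029,-0.108,-0.045,0,0,0],[-0.029,-0.108,-0.06,0,0,0],[-0.029,-0.108,-0.066,0,0,0],[-0.029,-0.108,-0.066,0,0,0]]'
python3 -m handwheel '[[0,0,-0.003,0,0,0],[0,0,-0.005,0,0,0],[0,0,-0.007,0,0,0],[0,0,-0.009,0,0,0],[0,0,-0.011,0,0,0],[0,0,-0.0135,0,0,0],[0,0,-0.014,0,0,0],[0,0,-0.014,0,0,0]]'
python3 -m handwheel '[[0,0,0.02,0,0,0],[0,0,0.05,0,0,0],[0,0,0.08,0,0,0],[0,0,0.08,0,0,0],[0.01,0,0.08,0,0,0],[0.02,0,0.08,0,0,0],[0.02,0,0.08,0,0,0],[0.02,0,0.08,0,0,0]]'
sed -i 's/m:=(abs(a-x)/m:=(W[:,2]<.075)\&(abs(a-x)/' h.py
python3 -c "
from h import *
heights()"
```

```text
time_s: 6.72
position: [0.5145, 0.0078, 0.094]
tcp_rot: [[-0.966, 0.257, -0.006], [0.257, 0.966, 0.001], [0.006, -0.0, -1.0]]
force: [-0.5, 0.6, -0.2]
opening: 0.006
grasp_force: 0.0
time_s: 7.38
position: [0.5168, 0.0075, 0.0829]
tcp_rot: [[-0.966, 0.257, 0.001], [0.257, 0.966, -0.0], [-0.001, 0.0, -1.0]]
force: [-0.6, 0.7, 3.9]
opening: 0.008
grasp_force: 1.6
time_s: 8.05
position: [0.5368, 0.0075, 0.1612]
tcp_rot: [[-0.966, 0.257, -0.002], [0.257, 0.966, 0.0], [0.002, -0.0, -1.0]]
force: [-0.4, -0.5, -0.2]
opening: 0.007
grasp_force: 0.0
8.05 [0.53677287 0.00751809 0.1612266 ] height mm at panel x -18,-14,-8,0,8,14,18
black [62.8, 61.5, 59.5, 57.3, 57.4, 57.4, 57.4]
red [62.9, 61.8, 59.8, 57.1, 57.3, 57.6, 57.2]
yellow [57.5, 57.3, 57.4, 57.4, 60.3, 62.2, 63.4]
blue [63.4, 62.1, 60.1, 57.4, 57.3, 57.5, 57.3]
```

Blue is on, and red and black are holding. Yellow next.

```bash
python3 -m handwheel '[[-0.003,0.027,0,0,0,0],[-0.006,0.054,0,0,0,0],[-0.006,0.054,0,0,0,0],[-0.006,0.054,-0.02,0,0,0],[-0.006,0.054,-0.045,0,0,0],[-0.006,0.054,-0.06,0,0,0],[-0.006,0.054,-0.066,0,0,0],[-0.006,0.054,-0.066,0,0,0]]'
python3 -m handwheel '[[0,0,-0.003,0,0,0],[0,0,-0.005,0,0,0],[0,0,-0.007,0,0,0],[0,0,-0.009,0,0,0],[0,0,-0.011,0,0,0],[0,0,-0.0135,0,0,0],[0,0,-0.014,0,0,0],[0,0,-0.014,0,0,0]]'
python3 -m handwheel '[[0,0,0.02,0,0,0],[0,0,0.05,0,0,0],[0,0,0.08,0,0,0],[0,0,0.11,0,0,0],[0.02,0,0.12,0,0,0],[0.02,0,0.12,0,0,0],[0.02,0,0.12,0,0,0],[0.02,0,0.12,0,0,0]]'
python3 -c "
from h import *
heights()
im,d=cams.capture('wrist');cv2.imwrite('pics/w6.png',im)"
```

```text
time_s: 8.77
position: [0.529, 0.0613, 0.0946]
tcp_rot: [[-0.966, 0.257, -0.005], [0.257, 0.966, 0.0], [0.005, -0.001, -1.0]]
force: [-0.4, -0.1, 0.0]
opening: 0.007
grasp_force: 0.0
time_s: 9.43
position: [0.5307, 0.0615, 0.083]
tcp_rot: [[-0.966, 0.257, 0.001], [0.257, 0.966, -0.0], [-0.001, 0.0, -1.0]]
force: [0.8, 0.1, 2.8]
opening: 0.005
grasp_force: 1.7
time_s: 10.1
position: [0.5485, 0.0617, 0.2011]
tcp_rot: [[-0.966, 0.257, -0.004], [0.257, 0.966, 0.0], [0.004, -0.001, -1.0]]
force: [-0.3, 0.5, 0.3]
opening: 0.005
grasp_force: 0.0
10.1 [0.54852226 0.06170202 0.20106626] height mm at panel x -18,-14,-8,0,8,14,18
black [62.9, 61.4, 59.4, 57.4, 57.3, 57.5, 57.2]
red [62.9, 61.5, 59.6, 57.2, 57.3, 57.5, 57.3]
yellow [63.3, 61.8, 59.8, 57.3, 57.4, 57.5, 57.3]
blue [63.5, 61.8, 60.0, 57.4, 57.3, 57.5, 57.3]
```

View pics/w6.png

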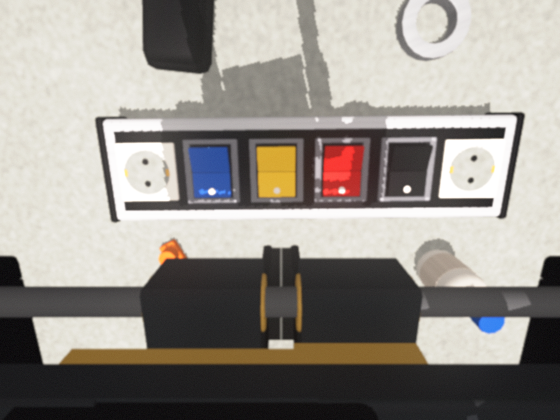

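All four rockers have their dotted halves down, with dots level at rows 189–191. The bottle and clamp are undisturbed and the hand is about 120 mm above the unit. Handing in.

```bash
python3 -c "
from rig import bot
print(bot.hand_in())"
```

```text
the job is handed in; nothing more can be done
None
```

The red, blue and yellow rockers were tapped on in that order and stayed on. The black one is still on, nothing around the unit was touched, the hand is clear, and the job was handed in at about 10 s.

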